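Load a counting slide into the sprung slide holder

ROBOT

A 7-joint arm with a two-finger parallel gripper is mounted at the origin on the work surface. World frame = base frame: x ahead of the robot, y to its left, z up, the work surface at z = 0. Lengths are in m, angles in rad, forces in N, time in s.
With the tool pointing down it reaches from about 0.35 to 0.9 m from the base axis. Payload 8.1 kg.
Tool frame: the origin (TCP) lies midway between the tips of the shut fingers; the grasp point (between the pads) lies env.grasp_offset behind it (env.grasp_offset is the distance from the TCP to the grasp point, in m); x points along the fingers, y is the direction in which the jaws open and shut, and the axes are right-handed (so a half turn about x gives the same grasp; the last joint's range is limited). The gripper opens to 85 mm and grips with 20 to 120 N. Pads are 22 mm wide; open, the fingers measure 114 mm over their backs; the gripper's body (76 mm by 85 mm) begins 54 mm behind the grasp point. The pads swing forward as they close: fully open they stand 13 mm farther back than shut.
Start: joints at [1.113, 0.434, 0.025, 1.573, -0.012, 1.134, -0.075], TCP at [0.217, -0.586, 0.231] pointing down, gripper open.
Joint ranges: [-2.62, 2.62], [-0.44, 2.09], [-1.27, 1.32], [0.08, 2.57], [-1.32, 4.46], [0.12, 2], [-2.74, 2.74]. Speed limits (rad/s): [2.22, 2.22, 3.01, 3.01, 3.14, 3.14, 3.14].

INTERFACE

Orientations are given as a unit quaternion [x, y, z, w].
In Python, from bench import env gives the robot as it stands. The module is installed in compiled form; this text tells all that it offers.
- The arm moves only by the shell command python3 -m jog 'ROWS' [OPENING] [FORCE]. ROWS is JSON, a list that holds one entry, the list of rows, each a list of 6 numbers: the shift along the tool's x, y, z in m, then the turn, a rotation vector about the tool's x, y, z in rad. In form: [[[dx, dy, dz, ax, ay, az], ...]]. A call has 1 to 5 rows; each row shifts and turns the commanded pose from where the row before left it, along the tool's axes as they then stand; what a row does not reach is not made up. A row lasts 1/10 s, in which the tool goes at most 50 mm and 8.59 degrees, less where a joint would pass 70% of its speed; a pose out of reach is approached as far as the arm can. A call is refused whole if a number of a shift passes 0.05 or a number of a turn 0.15, either way. A call with a gripper value outside its range is refused whole. OPENING is the gripper's target within -1 to 1 (shut at 1, half-way at 0, fully open at -1), set as the call begins (- or left out, the last holds). The fingers move at their own pace and stop on an object; FORCE is the grip in N (left out, the last holds). Time passes only in rows, so rows that do not move let the fingers close. It gives the time, the measured TCP pose, the force and the opening at its end, in the units of the state.
- env.state(): the state, without advancing time (a new reading comes with each control period).
- env.camera(name): name is "scene" or "side" or "wrist"; returns the picture (400x640x3 uint8, red, green, blue); there is no depth.
- env.camera_info(name): a dict with "K" (3x3 intrinsics, pixels), "R" (3x3) and "t" (3): a world point X has camera coordinates R X + t. Camera axes: x right, y down, z forward; pixel columns grow to the right and rows downward; lengths in m; the calibration is good to about 2 mm. A picture is of the moment at which its call begins: read the wrist's pose just before it. camera_info takes no time and is no camera call; for the wrist camera it gives the pose at the moment of the call.
- env.job_done(): hands the job in, once; it reports no verdict.
The state is a dict: "time_s": time; "joint_positions": joint angles; "qvel": joint speeds; "joint_torque": joint torques, N m; "eef_pos": TCP position; "tool_rot": TCP orientation; "force": force on the tool from outside, world axes, zero at the start; "wrist_torque": the same for the moment, N m; "opening": finger opening in m.
Only numpy, scipy, OpenCV 4.12 (cv2) and the standard library are available. Lean on these libraries where they do the work, as an engineer would, in place of code of your own. Each camera call takes 0.05 s, during which the arm holds its last target. There are 200 camera calls.

TASK

Take the long glass slide from its block and load it into the slide holder of the viewing stand: draw the sprung curved arm back with one end of the slide, lower the slide onto the bed in front of the stop edge, and ease it along until its other end sits flush against that edge before letting go, so that the arm clamps it flat, straight and centred on the bed. The glass is fragile: do not press hard, and do not let the spring shoot it against the edge. Leave everything else standing where it is.

Things in the scene. Friction and masses are not known exactly. Their poses are not given: they have to be found in the camera images.
- slide: the thick glass slide (counting-chamber type) to be loaded: 36 (own x) x 76 (own y) x 6 mm (z), about 40 g, glass with frosted white ends; either end may go to the stop edge. Origin at the centre of its underside, z up. It starts lying along a grey block that is 26 mm wide, 56 mm long and 24 mm tall, so that both long edges overhang by about 5 mm and fingers can reach down beside it
- stage: the slide viewing stand, bolted to the bench: a white light box 150 (x) x 200 (y) x 30 mm (z) with a bed rail, a stop edge and a sprung arm on top. Origin at the centre of the underside of the light box; z up; its y axis runs along the bed from the sprung arm (-y) to the stop edge (+y)
- bed (a point): point on the top of the bed rail, straight above the stand's origin, 54 mm above the bench; axes as the stand's. The rail is 32 mm wide in x (the slide overhangs it by 2 mm on each side), runs from y = -42 to +44 mm and stands 24 mm above the light box, so fingers holding the slide by its long edges have room beside the rail
- edge: fixed stop edge: a steel jaw clamped in a bracket. Its upright face, 44 mm wide, looks to the stand's -y, rises 6 mm above the bed and is 10 mm thick. Origin: middle of the face's foot at mid setting, at bed height, 36 mm to +y of bed. The jaw is locked up to 7 mm to either side (y) of it: unmeasured, to be felt. When the slide meets it, the spring's push on the held slide passes to the jaw
- clip: the sprung curved steel arm, with its pad. Origin on its upright hinge pin, at x = +62, y = -46 mm from bed, at the height of the bed top; axes as the stand's when at rest. It turns about z, by up to 0.6 rad, as its pad is drawn back to the stand's -y, away from the stop edge. The spring pushes the pad to +y with about 2 N at rest and 0.15 N more for each mm drawn back (3 to 5 N on a seated slide, 6 N when drawn back 26 mm)
- pad (a point): the black round upright pad at the tip of the sprung arm, 12 mm across, from 1 to 21 mm above the bed; the point is on its axis at the height of the bed top. At rest it is at x = 0, y = -34 mm from bed, so that the free length between the pad and the stop edge is 57 to 71 mm, less than the slide's 76 mm. It moves nearly straight along y and does not roll: it rubs on the slide as that is lowered
- square_plate: a square glass plate 36 x 36 x 6 mm lying on the other grey block; not to be used; origin at the centre of its underside
- beaker: open glass beaker, 60 mm across, 75 mm tall; bystander; origin at the centre of its underside
- small_beaker: open glass beaker, 46 mm across, 55 mm tall; bystander; origin at the centre of its underside
- vial: small white closed vial, 26 mm across, 42 mm tall; bystander; origin at the centre of its underside
- reagent: grey closed jar, 68 mm across, 110 mm tall; bystander; origin at the centre of its underside
- amber: amber glass bottle, 52 mm across, 100 mm tall; bystander; origin at the centre of its underside
- tip_tray: clear open tray with two dividers, 85 x 120 x 40 mm; bystander; origin at the centre of its underside
Not all that is in view belongs to the job. What is shaped like the stage but yellow is not meant.

How it is judged:
By the outcome, as a careful person would: the job done as asked, in the order asked, and still so for the second after the job is handed in, with the robot touching nothing.
It also fails if it takes over 72 s, if anything falls off the work surface, if the arm or the gripper's body presses on something with over 40 N, if the wrist force passes 120 N, or if a joint passes its speed limit or range.

## Working session

There is one attempt and no reset: what is moved stays moved. The work goes in short steps, Python scripts to look and compute and a shell command to move; the robot and the scene stay as the last step left them, time stands still between calls to the robot, and variables do not carry over. Pictures are saved under pics/ and viewed, about 8 in all and at most 12, crops included, and the job is handed in when it is done.

```bash
mkdir -p pics; python3 - <<'E'
from bench import env
import cv2,numpy as np
print(env.state(), env.grasp_offset)
for n in ["scene","side"]:
    im=env.camera(n); cv2.imwrite(f"pics/{n}0.png",im[:,:,::-1])
    i=env.camera_info(n); print(n,i, "pos",-i["R"].T@i["t"])
E
```

```text
{'time_s': 0.0, 'joint_positions': array([ 1.11336709,  0.4352365 ,  0.02496361,  1.57408012, -0.01159332,
        1.13402575, -0.07510651]), 'qvel': array([-3.68985059e-04,  3.46604189e-05, -9.36913965e-04, -1.31502102e-03,
        8.70824061e-04, -1.19028171e-03,  1.32758989e-03]), 'joint_torque': array([ 1.28995754e-03, -6.70464849e+01,  1.02578446e+00, -3.16211450e+01,
        1.56532810e-02,  1.22833910e-02, -2.95373241e-05]), 'eef_pos': array([ 0.21691738, -0.58560915,  0.23052405]), 'tool_rot': array([-0.69586025, -0.12531832,  0.69616242, -0.12422448]), 'force': array([0.26042213, 1.1419431 , 0.92921785]), 'wrist_torque': array([0.00053232, 0.00771936, 0.04688701]), 'opening': 0.0854247767503121} 0.0187
scene {'K': array([[388.91822442,   0.        , 314.8356297 ],
       [  0.        , 388.91822442, 199.4749969 ],
       [  0.        ,   0.        ,   1.        ]]), 'R': array([[ 0.88528779,  0.46499634, -0.00662801],
       [ 0.39008007, -0.75026639, -0.53379573],
       [-0.25318583,  0.46997738, -0.84558748]]), 't': array([-0.42809277, -0.2251852 ,  1.3716043 ])} pos [ 0.81409634 -0.61451032  1.03677113]
side {'K': array([[460.94833099,   0.        , 318.23878398],
       [  0.        , 460.94833099, 186.95476915],
       [  0.        ,   0.        ,   1.        ]]), 'R': array([[-0.88143131, -0.47225305,  0.00747616],
       [-0.28952142,  0.5277323 , -0.79854616],
       [ 0.37317045, -0.7060281 , -0.60188715]]), 't': array([0.41197599, 0.21133145, 0.96178465])} pos [0.06540391 0.76207748 0.74456374]
```

View pics/scene0.png

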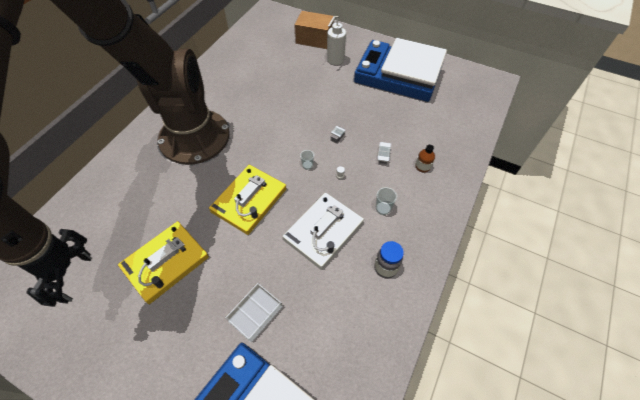

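View pics/side0.png

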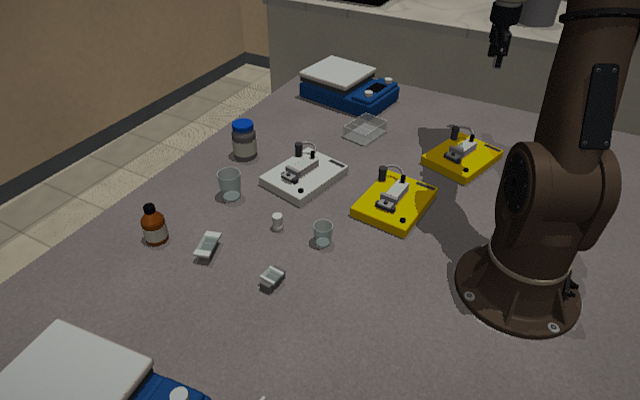

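The scene view shows the slide on its block at about (384,152), the square plate at (338,132) and the white stand at (323,230). The side view shows the slide at about (207,246) and the stand at (303,175). Next I'll enlarge both.

```bash
python3 - <<'E'
import cv2,numpy as np
a=cv2.imread("pics/scene0.png");b=cv2.imread("pics/side0.png")
def c(im,x,y,w,h,W,H): return cv2.resize(im[y:y+h,x:x+w],(W,H),interpolation=cv2.INTER_CUBIC)
top=np.hstack([c(a,280,190,88,80,396,360),c(b,255,135,100,90,400,360)])   # 4.5x ; 4x
bot=np.hstack([c(a,364,137,40,30,320,240),c(b,182,226,50,40,300,240)])    # 8x ; 6x
out=np.zeros((600,800,3),np.uint8); out[:360,:796]=top; out[360:,:620]=bot
cv2.imwrite("pics/m1.png",out)
E
```

```text
(no output)
```

View pics/m1.png

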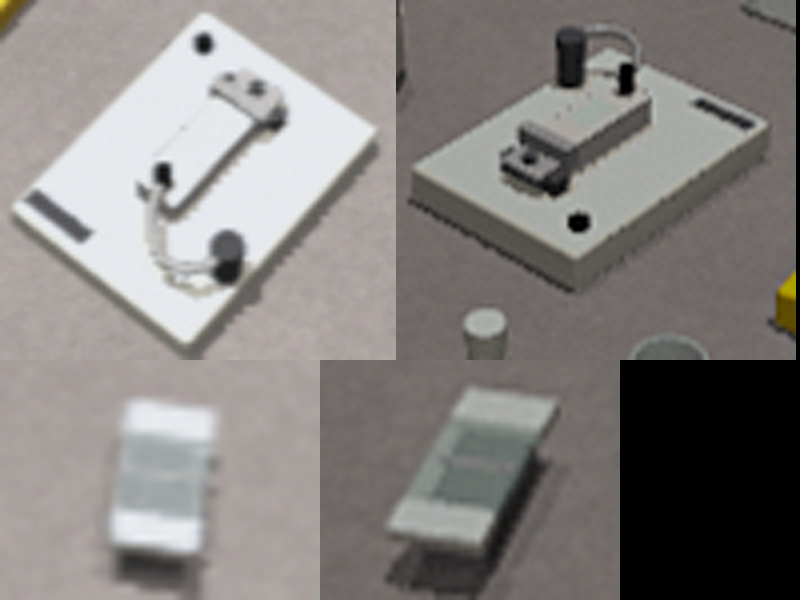

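Crop readings:
- **Slide top:** corners at scene (126,402), (217,408), (200,553), (112,546) and side (472,388), (560,400), (482,550), (388,530).
- **Stand:** the light-box top corners, its pad at (163,172) and the jaw bracket at the upper right are all visible.

```bash
cat > h.py <<'E'
from bench import env
import numpy as np
from scipy.spatial.transform import Rotation as Ro
def ray(n,px,z,info=None):
    i=info or env.camera_info(n); R,t,K=i["R"],i["t"],i["K"]
    c=-R.T@t; d=R.T@np.linalg.inv(K)@np.array([px[0],px[1],1.]); return c+d*(z-c[2])/d[2]
def proj(i,X): p=i["K"]@(i["R"]@np.asarray(X)+i["t"]); return p[:2]/p[2]
def crop(px,x0,y0,s,ox=0,oy=0): return [( (u-ox+.5)/s-.5+x0,(v-oy+.5)/s-.5+y0) for u,v in px]
def tool():
    s=env.state(); R=Ro.from_quat(s["tool_rot"]).as_matrix()
    g=s["eef_pos"]-R[:,0]*env.grasp_offset
    return s,R,g
E
python3 - <<'E'
from h import *
np.set_printoptions(precision=4,suppress=True)
S=[(126,402),(217,408),(200,553),(112,546)]
for n,p in (("scene",crop(S,364,137,8,0,360)),("side",crop([(472,388),(560,400),(482,550),(388,530)],182,226,6,320,360))):
    P=np.array([ray(n,q,.030) for q in p]); print(n,"slide",P.mean(0)); print(P[:,:2]); print([np.linalg.norm(P[i]-P[(i+1)%4]) for i in range(4)])
for n,p in (("scene",crop([(205,12),(378,132),(189,345),(12,208)],280,190,4.5)),("side",crop([(414,170),(605,50),(768,125),(575,262)],255,135,4,396,0))):
    P=np.array([ray(n,q,.030) for q in p]); print(n,"stage",P.mean(0)); print(P[:,:2]); print([np.linalg.norm(P[i]-P[(i+1)%4]) for i in range(4)], [np.arctan2(*(P[(i+1)%4]-P[i])[[1,0]]) for i in range(4)])
s,R,g=tool(); print(R,g)
i=env.camera_info("wrist"); c=-i["R"].T@i["t"]; print("wrist cam in tool",R.T@(c-s["eef_pos"]), "cam axes in tool",(i["R"]@R).T, i["K"])
E
```

```text
scene slide [0.6281 0.2191 0.03  ]
[[0.5986 0.249 ]
 [0.6339 0.2635]
 [0.6565 0.1885]
 [0.6232 0.1753]]
[np.float64(0.03811956521180791), np.float64(0.0783816339793849), np.float64(0.0357245883821569), np.float64(0.07767756813231348)]
side slide [0.6255 0.2232 0.03  ]
[[0.6538 0.191 ]
 [0.6203 0.1804]
 [0.596  0.2566]
 [0.6319 0.2648]]
[np.float64(0.03513956220101696), np.float64(0.07998130928218639), np.float64(0.036822008037289085), np.float64(0.0770062522621021)]
scene stage [ 0.5798 -0.1284  0.03  ]
[[ 0.5288 -0.0169]
 [ 0.6727 -0.0487]
 [ 0.6307 -0.2395]
 [ 0.4869 -0.2085]]
[np.float64(0.14739249756883047), np.float64(0.19535371221643233), np.float64(0.14706947565443138), np.float64(0.19616257190040834)] [np.float64(-0.21758374358498375), np.float64(-1.7874809889059882), np.float64(2.92950497388059), np.float64(1.3557659886387996)]
side stage [ 0.5753 -0.1186  0.03  ]
[[ 0.666  -0.039 ]
 [ 0.6283 -0.2299]
 [ 0.4831 -0.1996]
 [ 0.5238 -0.0058]]
[np.float64(0.19456901255157252), np.float64(0.148286629284693), np.float64(0.19807897775227248), np.float64(0.14599524383584273)] [np.float64(-1.7658403119066879), np.float64(2.9363572572696035), np.float64(1.363789305057511), np.float64(-0.22934645409251544)]
[[-0.0006  0.3473 -0.9377]
 [ 0.0013 -0.9377 -0.3473]
 [-1.     -0.0014  0.0001]] [ 0.2169 -0.5857  0.2493]
wrist cam in tool [-0.1431  0.0005 -0.0728] cam axes in tool [[-0.0005 -0.2877  0.9577]
 [ 1.     -0.0002  0.0005]
 [ 0.      0.9577  0.2877]] [[303.9663   0.     318.6844]
 [  0.     303.9663 197.3905]
 [  0.       0.       1.    ]]
```

```bash
T='[[[0.002,-0.0307,-0.0332,0,0,0],[0.002,-0.0307,-0.0332,0,0,0],[0.002,-0.0307,-0.0332,0,0,0],[0.002,-0.0307,-0.0332,0,0,0],[0.002,-0.0307,-0.0332,0,0,0]]]' ; unset T
python3 -m jog '[[[0.002,-0.0307,-0.0332,0,0,0],[0.002,-0.0307,-0.0332,0,0,0],[0.002,-0.0307,-0.0332,0,0,0],[0.002,-0.0307,-0.0332,0,0,0],[0.002,-0.0307,-0.0332,0,0,0]]]' -1 25
python3 -m jog '[[[0.002,-0.0307,-0.0332,0,0,0],[0.002,-0.0307,-0.0332,0,0,0],[0.002,-0.0307,-0.0332,0,0,0],[0.002,-0.0307,-0.0332,0,0,0],[0.002,-0.0307,-0.0332,0,0,0]]]'
python3 -m jog '[[[0.002,-0.0307,-0.0332,0,0,0],[0.002,-0.0307,-0.0332,0,0,0],[0.002,-0.0307,-0.0332,0,0,0],[0.002,-0.0307,-0.0332,0,0,0],[0.002,-0.0307,-0.0332,0,0,0]]]'
python3 -m jog '[[[0.002,-0.0307,-0.0332,0,0,0],[0.002,-0.0307,-0.0332,0,0,0],[0.002,-0.0307,-0.0332,0,0,0],[0.002,-0.0307,-0.0332,0,0,0],[0.002,-0.0307,-0.0332,0,0,0]]]'
python3 -m jog '[[[0,0,0,-0.15,0,0],[0,0,0,-0.15,0,0],[0,0,0,-0.15,0,0],[0,0,0,-0.15,0,0],[0,0,0,-0.15,0,0]]]'
python3 -m jog '[[[0,0,0,-0.15,0,0],[0,0,0,-0.15,0,0],[0,0,0,-0.15,0,0],[0,0,0,-0.15,0,0],[0,0,0,-0.15,0,0]]]'
python3 -m jog '[[[0,0,0,-0.02,0,0],[0,0,0,0,0,0],[0,0,0,0,0,0]]]'
python3 - <<'E'
from h import *
import cv2
np.set_printoptions(precision=4,suppress=True)
s,R,g=tool(); print(s["eef_pos"],R,s["joint_positions"],s["force"])
im=env.camera("wrist"); i=env.camera_info("wrist"); cv2.imwrite("pics/w1.png",im[:,:,::-1])
np.savez("w1.npz",**i)
c,si=np.cos(.303),np.sin(.303)
for a,b in((-18,-38),(18,-38),(18,38),(-18,38)): print(proj(i,[.627+(a*c-b*si)/1e3,.221+(a*si+b*c)/1e3,.030]))
E
```

```text
time_s: 0.6
eef_pos: [0.3198, -0.3826, 0.221]
tool_rot: [-0.696, -0.125, 0.696, -0.125]
force: [1.2, -0.9, -0.4]
opening: 0.0851
time_s: 1.1
eef_pos: [0.4221, -0.1812, 0.2112]
tool_rot: [-0.696, -0.125, 0.696, -0.125]
force: [1.3, -0.4, -0.5]
opening: 0.0853
time_s: 1.6
eef_pos: [0.5246, 0.0203, 0.201]
tool_rot: [-0.696, -0.125, 0.696, -0.125]
force: [1.4, -1.4, -0.5]
opening: 0.0853
time_s: 2.1
eef_pos: [0.6269, 0.2218, 0.1907]
tool_rot: [-0.696, -0.125, 0.696, -0.125]
force: [-0.1, -0.9, 0.8]
opening: 0.0853
time_s: 2.6
eef_pos: [0.6263, 0.2201, 0.1907]
tool_rot: [-0.6, -0.373, 0.601, -0.373]
force: [0.7, -0.2, 0.9]
opening: 0.0852
time_s: 3.1
eef_pos: [0.6263, 0.22, 0.1908]
tool_rot: [0.422, 0.567, -0.423, 0.567]
force: [0.8, -0.2, -0.4]
opening: 0.0852
time_s: 3.4
eef_pos: [0.6264, 0.2202, 0.1911]
tool_rot: [0.419, 0.569, -0.42, 0.569]
force: [0.4, 0.4, 0.1]
opening: 0.0853
[0.6264 0.2202 0.1911] [[-0.0003  0.9552  0.2959]
 [-0.0002  0.2959 -0.9552]
 [-1.     -0.0003  0.0001]] [-0.0005  0.6271 -0.6854  1.4756  0.4122  1.1864 -0.4475] [0.373  0.4089 0.1439]
[302.9086 214.1347]
[336.7657 214.0735]
[337.9415 141.8706]
[301.6188 141.939 ]
```

View pics/w1.png

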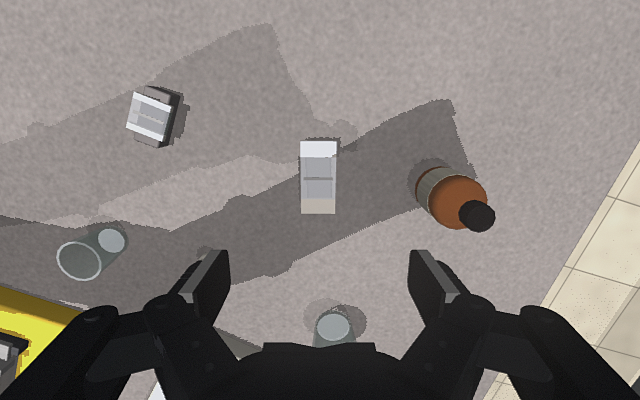

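The slide is at (301–336, 141–214) px, within about 1 px (≈1 mm) of the prediction. I'll descend and grip it.

```bash
python3 -m jog '[[[0.04,0,-0.001,0,0,0],[0.04,0,0,0,0,0],[0.04,0,0,0,0,0],[0.03,0,0,0,0,0],[0.02,0,0,0,0,0]]]'
python3 -m jog '[[[0.01,0,0,0,0,0],[0.005,0,0,0,0,0],[0,0,0,0,0,0],[0,0,0,0,0,0],[0,0,0,0,0,0]]]'
python3 -m jog '[[[0,0,0,0,0,0],[0,0,0,0,0,0],[0,0,0,0,0,0],[0,0,0,0,0,0],[0,0,0,0,0,0]]]' 1 35
python3 -m jog '[[[0,0,0,0,0,0],[0,0,0,0,0,0],[0,0,0,0,0,0],[0,0,0,0,0,0],[0,0,0,0,0,0]]]'
python3 -m jog '[[[0,0,0,0,0,0],[0,0,0,0,0,0],[0,0,0,0,0,0],[0,0,0,0,0,0],[0,0,0,0,0,0]]]'
```

```text
time_s: 3.95
eef_pos: [0.6251, 0.2205, 0.0186]
tool_rot: [0.418, 0.57, -0.42, 0.569]
force: [0.4, -0.5, 0.6]
opening: 0.0853
time_s: 4.45
eef_pos: [0.627, 0.2216, 0.0076]
tool_rot: [0.419, 0.569, -0.418, 0.57]
force: [-0.5, 0.5, 0.2]
opening: 0.0851
time_s: 4.95
eef_pos: [0.6263, 0.2213, 0.0066]
tool_rot: [0.419, 0.57, -0.419, 0.57]
force: [-0.9, -0.3, 3.8]
opening: 0.0351
time_s: 5.45
eef_pos: [0.6263, 0.2213, 0.0066]
tool_rot: [0.419, 0.57, -0.418, 0.57]
force: [-0.1, -1.4, 5.4]
opening: 0.0352
time_s: 5.95
eef_pos: [0.6263, 0.2213, 0.0066]
tool_rot: [0.419, 0.57, -0.419, 0.57]
force: [-1.2, -0.8, 5.0]
opening: 0.0349
```

```bash
python3 -m jog '[[[-0.01,0,0,0,0,0],[-0.03,0,0,0,0,0],[-0.05,0,0,0,0,0],[-0.05,0,0,0,0,0],[-0.04,0,0,0,0,0]]]'
python3 -m jog '[[[0,-0.0178,0.0368,0,0,0],[0,-0.0178,0.0368,0,0,0],[0,-0.0178,0.0368,0,0,0],[0,-0.0178,0.0368,0,0,0],[0,-0.0178,0.0368,0,0,0]]]'
python3 -m jog '[[[0,-0.0178,0.0368,0,0,0],[0,-0.0178,0.0368,0,0,0],[0,-0.0178,0.0368,0,0,0],[0,-0.0178,0.0368,0,0,0],[0,-0.0178,0.0368,0,0,0]]]'
python3 -m jog '[[[0,0,0,0.13,0,0],[0,0,0,0.13,0,0],[0,0,0,0.13,0,0],[0,0,0,0.127,0,0],[0,0,0,0,0,0]]]'
python3 -m jog '[[[0,0,0,0,0,0],[0,0,0,0,0,0]]]'
python3 - <<'E'
from h import *
import cv2
np.set_printoptions(precision=4,suppress=True)
im=env.camera("wrist"); i=env.camera_info("wrist"); cv2.imwrite("pics/w2.png",im[:,:,::-1]); np.savez("w2.npz",**i)
s,R,g=tool(); print(s["eef_pos"],R,s["joint_positions"],s["force"],s["opening"])
a=-.218;c,si=np.cos(a),np.sin(a)
def st(x,y,z): return [.578+(x*c-y*si)/1e3,-.124+(x*si+y*c)/1e3,z]
for q in ((-75,100,.03),(75,100,.03),(75,-100,.03),(-75,-100,.03),(-16,44,.054),(16,44,.054),(0,-34,.075),(-16,-42,.054),(16,-42,.054),(62,-46,.054)): print(q,proj(i,st(*q)))
E
```

```text
time_s: 6.45
eef_pos: [0.6263, 0.2219, 0.1897]
tool_rot: [0.419, 0.57, -0.418, 0.57]
force: [0.4, -0.7, -0.4]
opening: 0.035
time_s: 6.95
eef_pos: [0.5958, 0.0175, 0.1867]
tool_rot: [0.418, 0.57, -0.418, 0.57]
force: [1.1, -0.6, -0.6]
opening: 0.0353
time_s: 7.45
eef_pos: [0.566, -0.1846, 0.1868]
tool_rot: [0.419, 0.57, -0.418, 0.57]
force: [1.4, -0.7, -0.6]
opening: 0.0351
time_s: 7.95
eef_pos: [0.5665, -0.1829, 0.1867]
tool_rot: [0.551, 0.443, -0.551, 0.444]
force: [0.1, -0.0, -0.2]
opening: 0.0348
time_s: 8.15
eef_pos: [0.5665, -0.183, 0.1864]
tool_rot: [0.55, 0.445, -0.55, 0.445]
force: [-0.5, 0.6, -0.1]
opening: 0.0356
[ 0.5664 -0.1831  0.1863] [[-0.0001  0.9779 -0.2091]
 [ 0.0001 -0.2091 -0.9779]
 [-1.     -0.0001 -0.0001]] [ 0.6182  0.4934 -0.5702  1.6695  0.2963  1.0662 -0.2531] [-0.1838 -0.9908 -1.7144] 0.035086106211285016
(-75, 100, 0.03) [231.0563  -1.1461]
(75, 100, 0.03) [405.4046   0.3419]
(75, -100, 0.03) [388.362  218.1933]
(-75, -100, 0.03) [245.5006 217.2407]
(-16, 44, 0.054) [298.7119  66.3909]
(16, 44, 0.054) [336.9056  66.695 ]
(0, -34, 0.075) [317.1594 163.2313]
(-16, -42, 0.054) [299.8005 167.5964]
(16, -42, 0.054) [334.6069 167.8434]
(62, -46, 0.054) [384.3025 172.4646]
```

View pics/w2.png

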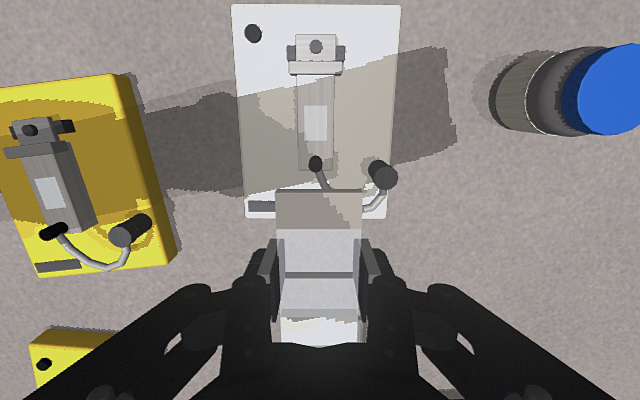

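The stand corners are at (231,4), (401,4), (246,218) and (387,217). The pad top is at (316,163), the bracket is at (316,50), and the held slide is straight between the pads. I'll enlarge this to refine the stand's x and yaw.

```bash
python3 - <<'E'
import cv2,numpy as np
a=cv2.imread("pics/w2.png")
l=cv2.resize(a[0:225,225:410],(481,585),interpolation=cv2.INTER_CUBIC)
r=cv2.resize(a[28:195,277:367],(315,585),interpolation=cv2.INTER_CUBIC)
cv2.imwrite("pics/m2.png",np.hstack([l,r]))
E
```

```text
(no output)
```

View pics/m2.png

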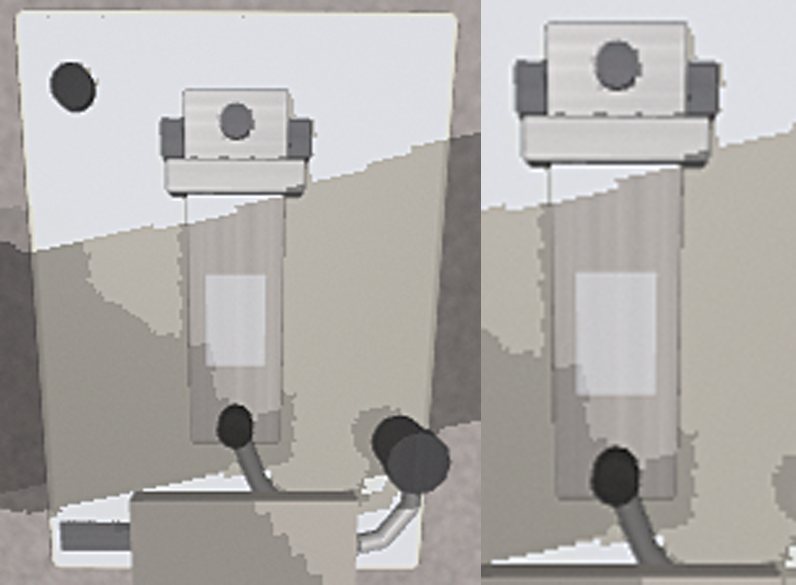

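Crop readings:
- **Rail edges:** right panel, (549,200), (681,200), (556,498), (676,498).
- **Jaw front-top edge:** (522,159)–(711,160).
- **Box corners:** left panel, (18,12), (457,14), (418,568), (52,565).

```bash
python3 - <<'E'
from h import *
np.set_printoptions(precision=4,suppress=True)
i=dict(np.load("w2.npz"))
f=lambda P,z:np.array([ray(None,q,z,i) for q in P])
rail=f(crop([(549,200),(681,200),(556,498),(676,498)],277,28,3.5,481),.054)
jaw=f(crop([(522,159),(711,160)],277,28,3.5,481),.060)
box=f(crop([(18,12),(457,14),(418,568),(52,565)],225,0,2.6),.030)
pad=f(crop([(617,475)],277,28,3.5,481),.075)
print(rail,"\nw",np.linalg.norm(rail[0]-rail[1]),np.linalg.norm(rail[2]-rail[3]))
m=(rail[0]+rail[1]-rail[2]-rail[3])/2; print("rail yaw",np.arctan2(m[1],m[0])-np.pi/2)
j=jaw[1]-jaw[0]; print("jaw",jaw,np.linalg.norm(j),"yaw",np.arctan2(j[1],j[0]))
b=box[1]+box[0]-box[2]-box[3]; print("box",box.mean(0),[np.linalg.norm(box[k]-box[(k+1)%4]) for k in range(4)],"yaw",np.arctan2(b[1],b[0])-np.pi/2,[np.arctan2(*(box[k+1]-box[k])[[1,0]]) for k in (0,2)])
a=-.214;X=np.array([np.cos(a),np.sin(a),0]);Y=np.array([-X[1],X[0],0])
# coordinates in tool-ish frame about (0.578,-0.124)
o=np.array([.578,-.124,0])
for n,P in(("rail",rail),("jaw",jaw),("box",box),("pad",pad)): print(n,np.c_[(P-o)@X,(P-o)@Y]*1e3)
s,R,g=tool(); print("tool", (s["eef_pos"]-o)@X,(s["eef_pos"]-o)@Y, "tool y ang",np.arctan2(R[1,1],R[0,1]))
E
```

```text
[[ 0.5664 -0.0912  0.054 ]
 [ 0.5978 -0.0979  0.054 ]
 [ 0.5512 -0.1633  0.054 ]
 [ 0.5821 -0.1699  0.054 ]] 
w 0.03211089177400287 0.03158768738495774
rail yaw -0.21068864183985725
jaw [[ 0.5626 -0.0815  0.06  ]
 [ 0.6061 -0.091   0.06  ]] 0.04451649191543018 yaw -0.21556956867969157
box [ 0.5757 -0.1254  0.03  ] [np.float64(0.14587684418865546), np.float64(0.1963737111675857), np.float64(0.14778076108498356), np.float64(0.19563014706979215)] yaw -0.21825578837289927 [np.float64(-0.21454889211760125), np.float64(2.921964400701487)]
rail [[-18.2983  29.5777]
 [ 13.8124  29.6848]
 [-17.7926 -44.1204]
 [ 13.7949 -44.0195]]
jaw [[-24.0745  38.2554]
 [ 20.442   38.1855]]
box [[ -74.4446   96.1892]
 [  71.4323   96.1092]
 [  71.5489 -100.2645]
 [ -76.2295  -99.4328]]
pad [[ -1.5392 -34.1118]]
tool 0.0012601985386519589 -0.060198322975835585 tool y ang -0.2106880570167253
```

```bash
python3 -m jog '[[[0.02,-0.0018,-0.035,0.003,0,0],[0.03,-0.0018,-0.0356,0,0,0],[0.03,0,0,0,0,0],[0,0,0,0,0,0],[0,0,0,0,0,0]]]'
python3 -m jog '[[[0.02,0,0,0,0,0],[0.01,0,0,0,0,0],[0,0,0,0,0,0],[0,0,0,0,0,0],[0,0,0,0,0,0]]]'
cat > st.py <<'E'
from h import *
np.set_printoptions(precision=4,suppress=True)
a=-.214;X=np.array([np.cos(a),np.sin(a),0]);Y=np.array([-X[1],X[0],0]);o=np.array([.578,-.124,0])
def rep():
    s,R,g=tool(); p=s["eef_pos"]-o
    print("t",round(s["time_s"],2),"rel bed TCP x %.2f y %.2f z %.2f mm"%((p@X)*1e3+2.0,(p@Y)*1e3+1.5,p[2]*1e3-54),"F stage x %.2f y %.2f z %.2f"%(s["force"]@X,s["force"]@Y,s["force"][2]),"open %.4f"%s["opening"],"yaw %.4f"%np.arctan2(R[1,1],R[0,1]), "down",R[:,0],"M",s["wrist_torque"])
if __name__=="__main__": rep()
E
python3 - <<'E'
from st import *
import cv2
rep()
im=env.camera("wrist"); i=env.camera_info("wrist"); cv2.imwrite("pics/w3.png",im[:,:,::-1]); np.savez("w3.npz",**i); rep()
E
```

```text
time_s: 8.7
eef_pos: [0.5778, -0.1142, 0.1065]
tool_rot: [-0.551, -0.443, 0.551, -0.443]
force: [0.0, -0.3, -0.5]
opening: 0.0349
time_s: 9.2
eef_pos: [0.5787, -0.1136, 0.0774]
tool_rot: [0.551, 0.443, -0.551, 0.443]
force: [-0.6, 0.4, -0.6]
opening: 0.0351
t 9.2 rel bed TCP x 0.48 y 11.77 z 23.38 mm F stage x -0.68 y 0.27 z -0.56 open 0.0351 yaw -0.2164 down [ 0.0015 -0.0002 -1.    ] M [-0.0142 -0.0103  0.0344]
t 9.25 rel bed TCP x 0.38 y 11.85 z 23.29 mm F stage x 0.39 y -0.15 z -0.02 open 0.0352 yaw -0.2163 down [ 0.0014 -0.0002 -1.    ] M [ 0.0216 -0.0074  0.0407]
```

View pics/w3.png

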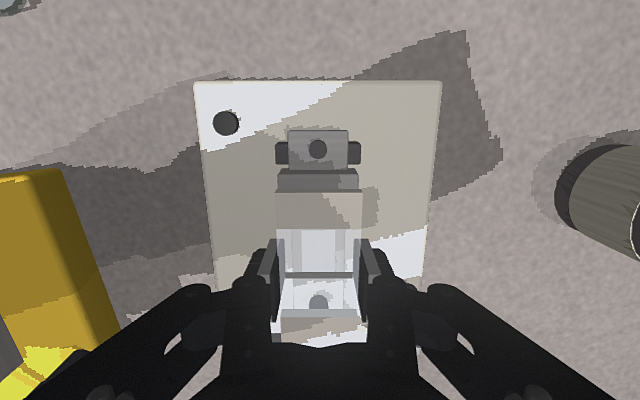

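The jaw spans columns 278–359 (mid 318.5) and the held slide 275–361 (mid 318.5), so it is centred. The pad shows through the glass at (318,303). I'll lower the slide to just above the jaw, with its end in front of the pad.

```bash
python3 -m jog '[[[0.01,0,0,0,0,0],[0.01,0,0,0,0,0],[0,0,0,0,0,0],[0,0,0,0,0,0]]]'; python3 st.py
python3 -m jog '[[[0.003,0,0,0,0,0],[0.003,0,0,0,0,0],[0.0025,0,0,0,0,0],[0,0,0,0,0,0],[0,0,0,0,0,0]]]'; python3 st.py
```

```text
time_s: 9.65
eef_pos: [0.5776, -0.1133, 0.0557]
tool_rot: [-0.551, -0.444, 0.551, -0.443]
force: [0.4, 0.1, 0.3]
opening: 0.0353
t 9.65 rel bed TCP x -0.67 y 11.92 z 1.69 mm F stage x 0.36 y 0.13 z 0.27 open 0.0353 yaw -0.2159 down [-0.0012  0.0002 -1.    ] M [-0.0569 -0.058  -0.0053]
time_s: 10.15
eef_pos: [0.578, -0.1134, 0.0478]
tool_rot: [-0.551, -0.443, 0.551, -0.443]
force: [0.3, -0.7, -0.6]
opening: 0.0352
t 10.15 rel bed TCP x -0.27 y 11.89 z -6.22 mm F stage x 0.46 y -0.64 z -0.60 open 0.0352 yaw -0.2161 down [-0.0001  0.     -1.    ] M [ 0.0204 -0.0077 -0.004 ]
```

```bash
python3 -m jog '[[[0,0,0.0025,0,0,0],[0,0,0.0025,0,0,0],[0,0,0.0025,0,0,0],[0,0,0,0,0,0]]]'; python3 st.py
python3 -m jog '[[[0,0,0.0025,0,0,0],[0,0,0.0025,0,0,0],[0,0,0.0025,0,0,0],[0,0,0.0025,0,0,0],[0,0,0,0,0,0]]]'; python3 st.py
python3 -m jog '[[[0,0,0.0025,0,0,0],[0,0,0.0025,0,0,0],[0,0,0.0025,0,0,0],[0,0,0,0,0,0],[0,0,0,0,0,0]]]'; python3 st.py
```

```text
time_s: 10.55
eef_pos: [0.5761, -0.1207, 0.0477]
tool_rot: [-0.551, -0.443, 0.551, -0.443]
force: [-1.2, 2.5, -0.2]
opening: 0.0349
t 10.55 rel bed TCP x -0.59 y 4.31 z -6.25 mm F stage x -1.66 y 2.22 z -0.20 open 0.0349 yaw -0.2163 down [-0.0005  0.0004 -1.    ] M [ 0.6529  0.2355 -0.0436]
time_s: 11.05
eef_pos: [0.574, -0.1309, 0.0477]
tool_rot: [-0.551, -0.443, 0.551, -0.443]
force: [-1.6, 5.3, -0.1]
opening: 0.0351
t 11.05 rel bed TCP x -0.43 y -6.06 z -6.29 mm F stage x -2.66 y 4.84 z -0.08 open 0.0351 yaw -0.2166 down [-0.0003 -0.     -1.    ] M [ 0.9243  0.3362 -0.043 ]
time_s: 11.55
eef_pos: [0.5727, -0.1374, 0.0478]
tool_rot: [0.551, 0.443, -0.551, 0.443]
force: [-1.7, 5.1, -0.7]
opening: 0.0352
t 11.55 rel bed TCP x -0.38 y -12.74 z -6.20 mm F stage x -2.73 y 4.67 z -0.68 open 0.0352 yaw -0.2159 down [-0.      0.0005 -1.    ] M [ 1.1351  0.3629 -0.1331]
```

```bash
python3 -m jog '[[[0.002,0,0,0,0,0],[0.002,0,0,0,0,0],[0.002,0,0,0,0,0],[0.002,0,0,0,0,0],[0,0,0,0,0,0]]]'; python3 st.py
python3 -m jog '[[[0.001,0,0,0,0,0],[0.001,0,0,0,0,0],[0,0,0,0,0,0],[0,0,0,0,0,0]]]'; python3 st.py
python3 - <<'E'
from st import *
import cv2
im=env.camera("wrist"); cv2.imwrite("pics/w4.png",cv2.resize(im[100:350,220:420,::-1],None,fx=2.4,fy=2.4,interpolation=cv2.INTER_CUBIC)); rep()
E
```

```text
time_s: 12.05
eef_pos: [0.574, -0.1374, 0.0403]
tool_rot: [0.552, 0.443, -0.55, 0.444]
force: [1.3, 5.1, 0.9]
opening: 0.0352
t 12.05 rel bed TCP x 0.97 y -12.43 z -13.72 mm F stage x 0.18 y 5.29 z 0.92 open 0.0352 yaw -0.2154 down [ 0.0026  0.0003 -1.    ] M [ 0.8954 -0.1765 -0.0032]
time_s: 12.45
eef_pos: [0.5741, -0.1374, 0.0384]
tool_rot: [0.552, 0.443, -0.55, 0.444]
force: [2.1, 4.8, 2.6]
opening: 0.0354
t 12.45 rel bed TCP x 1.08 y -12.40 z -15.56 mm F stage x 1.04 y 5.17 z 2.59 open 0.0354 yaw -0.2155 down [ 0.0028  0.0003 -1.    ] M [ 0.8792 -0.2614  0.0001]
t 12.5 rel bed TCP x 1.07 y -12.42 z -15.53 mm F stage x 0.19 y 5.46 z 0.95 open 0.0354 yaw -0.2155 down [ 0.0028  0.0002 -1.    ] M [ 0.9471 -0.2999  0.0071]
```

View pics/w4.png

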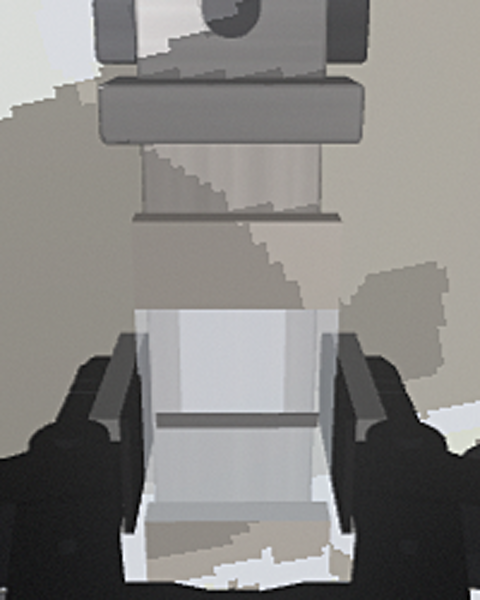

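In the crop, the slide front spans columns 134–340 (mid 237), while the rail and jaw mid is 231.5. The slide is about 1 mm to +x, so I'll correct that and then finish lowering.

```bash
python3 -m jog '[[[0,-0.001,0,0,0,0],[0,0,0,0,0,0],[0,0,0,0,0,0]]]'; python3 st.py
python3 -m jog '[[[0.0007,0,0,0,0,0],[0,0,0,0,0,0],[0,0,0,0,0,0]]]'; python3 st.py
python3 -m jog '[[[0.0006,0,0,0,0,0],[0,0,0,0,0,0],[0,0,0,0,0,0]]]'; python3 st.py
```

```text
time_s: 12.8
eef_pos: [0.5738, -0.1372, 0.0386]
tool_rot: [0.552, 0.443, -0.55, 0.444]
force: [2.7, 4.6, 0.8]
opening: 0.0351
t 12.8 rel bed TCP x 0.67 y -12.28 z -15.41 mm F stage x 1.64 y 5.06 z 0.79 open 0.0351 yaw -0.2153 down [ 0.004   0.0003 -1.    ] M [ 0.899  -0.6814  0.0666]
time_s: 13.1
eef_pos: [0.5737, -0.1372, 0.0379]
tool_rot: [0.552, 0.443, -0.55, 0.444]
force: [2.1, 4.5, 1.9]
opening: 0.0351
t 13.1 rel bed TCP x 0.60 y -12.29 z -16.06 mm F stage x 1.08 y 4.86 z 1.90 open 0.0351 yaw -0.2153 down [ 0.0038  0.0002 -1.    ] M [ 0.8882 -0.4876  0.0639]
time_s: 13.4
eef_pos: [0.5736, -0.1372, 0.0373]
tool_rot: [0.552, 0.443, -0.55, 0.444]
force: [2.1, 5.4, 2.3]
opening: 0.035
t 13.4 rel bed TCP x 0.51 y -12.31 z -16.67 mm F stage x 0.88 y 5.69 z 2.30 open 0.0350 yaw -0.2154 down [ 0.0036  0.0002 -1.    ] M [ 0.8883 -0.4819  0.0662]
```

```bash
python3 -m jog '[[[0.0003,-0.001,0,0,0,0],[0,0,0,0,0,0],[0,0,0,0,0,0]]]'; python3 st.py
python3 -m jog '[[[0.0004,0,0,0,0,0],[0,0,0,0,0,0],[0,0,0,0,0,0]]]'; python3 st.py
python3 -m jog '[[[0.0004,0,0,0,0,0],[0,0,0,0,0,0],[0,0,0,0,0,0]]]'; python3 st.py
```

```text
time_s: 13.7
eef_pos: [0.5729, -0.137, 0.0371]
tool_rot: [0.552, 0.442, -0.55, 0.444]
force: [2.9, 4.4, 1.2]
opening: 0.0352
t 13.7 rel bed TCP x -0.21 y -12.30 z -16.93 mm F stage x 1.90 y 4.96 z 1.21 open 0.0352 yaw -0.2154 down [ 0.0042  0.0002 -1.    ] M [ 0.8929 -0.6789  0.0659]
time_s: 14.0
eef_pos: [0.5728, -0.137, 0.0367]
tool_rot: [0.552, 0.443, -0.55, 0.444]
force: [2.1, 4.0, 2.0]
opening: 0.0353
t 14.0 rel bed TCP x -0.29 y -12.29 z -17.35 mm F stage x 1.22 y 4.40 z 1.99 open 0.0353 yaw -0.2154 down [ 0.004   0.0002 -1.    ] M [ 0.8434 -0.573   0.0825]
time_s: 14.3
eef_pos: [0.5728, -0.137, 0.0366]
tool_rot: [0.552, 0.442, -0.55, 0.444]
force: [1.6, 5.2, 4.6]
opening: 0.0349
t 14.3 rel bed TCP x -0.27 y -12.31 z -17.44 mm F stage x 0.49 y 5.45 z 4.60 open 0.0349 yaw -0.2154 down [ 0.0041  0.     -1.    ] M [ 0.9966 -0.3311  0.008 ]
```

The slide touches the bed. Vision puts the gap to the jaw at about 12.8 mm, so I'll ease it along.

```bash
python3 -m jog '[[[0,0,-0.001,0,0,0],[0,0,-0.001,0,0,0],[0,0,-0.001,0,0,0],[0,0,0,0,0,0]]]'; python3 st.py
python3 -m jog '[[[0,0,-0.0015,0,0,0],[0,0,-0.0015,0,0,0],[0,0,-0.0015,0,0,0],[0,0,0,0,0,0]]]'; python3 st.py
python3 -m jog '[[[0,0,-0.001,0,0,0],[0,0,-0.001,0,0,0],[0,0,0,0,0,0]]]'; python3 st.py
```

```text
time_s: 14.7
eef_pos: [0.5733, -0.1348, 0.0365]
tool_rot: [0.552, 0.442, -0.55, 0.444]
force: [1.8, 2.7, 6.3]
opening: 0.0354
t 14.7 rel bed TCP x -0.32 y -10.10 z -17.45 mm F stage x 1.19 y 3.04 z 6.27 open 0.0354 yaw -0.2160 down [ 0.0037 -0.0008 -1.    ] M [ 0.5906 -0.2529  0.0442]
time_s: 15.1
eef_pos: [0.5743, -0.1306, 0.0366]
tool_rot: [0.552, 0.442, -0.55, 0.444]
force: [0.8, 3.0, 5.2]
opening: 0.0352
t 15.1 rel bed TCP x -0.22 y -5.69 z -17.43 mm F stage x 0.18 y 3.08 z 5.24 open 0.0352 yaw -0.2161 down [ 0.0039 -0.001  -1.    ] M [ 0.5393 -0.3037  0.0288]
time_s: 15.4
eef_pos: [0.5748, -0.1288, 0.0366]
tool_rot: [0.552, 0.442, -0.55, 0.444]
force: [1.1, 2.5, 5.1]
opening: 0.0351
t 15.4 rel bed TCP x -0.12 y -3.91 z -17.43 mm F stage x 0.56 y 2.72 z 5.14 open 0.0351 yaw -0.2162 down [ 0.0039 -0.0012 -1.    ] M [ 0.2954 -0.316   0.0636]
```

```bash
python3 -m jog '[[[0,0,-0.0007,0,0,0],[0,0,-0.0007,0,0,0],[0,0,-0.0006,0,0,0],[0,0,0,0,0,0]]]'; python3 st.py
python3 -m jog '[[[0,0,-0.0005,0,0,0],[0,0,-0.0005,0,0,0],[0,0,0,0,0,0]]]'; python3 st.py
python3 -m jog '[[[0,0,-0.0005,0,0,0],[0,0,0,0,0,0],[0,0,0,0,0,0]]]'; python3 st.py
```

```text
time_s: 15.8
eef_pos: [0.5752, -0.1273, 0.0366]
tool_rot: [0.552, 0.442, -0.55, 0.444]
force: [2.1, 0.5, 4.6]
opening: 0.0352
t 15.8 rel bed TCP x -0.03 y -2.33 z -17.43 mm F stage x 1.96 y 0.96 z 4.64 open 0.0352 yaw -0.2166 down [ 0.0039 -0.0016 -1.    ] M [ 0.1647 -0.3465  0.0938]
time_s: 16.1
eef_pos: [0.5754, -0.1266, 0.0366]
tool_rot: [0.552, 0.442, -0.55, 0.444]
force: [1.6, -0.4, 5.2]
opening: 0.035
t 16.1 rel bed TCP x -0.02 y -1.56 z -17.44 mm F stage x 1.67 y -0.06 z 5.22 open 0.0350 yaw -0.2168 down [ 0.0039 -0.0018 -1.    ] M [ 0.0615 -0.3034  0.0563]
time_s: 16.4
eef_pos: [0.5754, -0.1262, 0.0365]
tool_rot: [0.552, 0.442, -0.551, 0.444]
force: [2.5, -0.2, 5.1]
opening: 0.0352
t 16.4 rel bed TCP x -0.03 y -1.18 z -17.46 mm F stage x 2.45 y 0.31 z 5.09 open 0.0352 yaw -0.2169 down [ 0.0038 -0.0019 -1.    ] M [-0.0307 -0.2719  0.0978]
```

```bash
python3 - <<'E'
from st import *
import cv2
im=env.camera("wrist"); cv2.imwrite("pics/w5.png",cv2.resize(im[120:320,240:400,::-1],None,fx=3,fy=3,interpolation=cv2.INTER_CUBIC)); rep()
E
```

```text
t 16.45 rel bed TCP x 0.03 y -1.13 z -17.44 mm F stage x 1.33 y 0.23 z 5.18 open 0.0351 yaw -0.2169 down [ 0.0039 -0.0018 -1.    ] M [ 0.0008 -0.3322  0.1018]
```

View pics/w5.png

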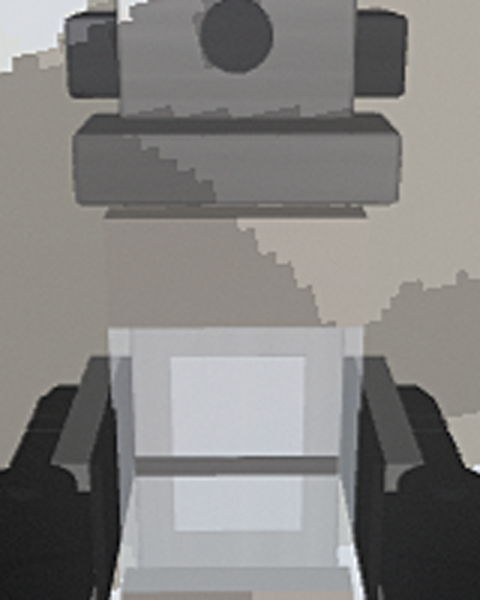

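The slide's top front edge is at row 218 and the jaw's top edge at 204, leaving about 2 mm of gap. Centring is within 0.4 mm (mids 236 and 238). The falling y-force was bed friction, so I'll relieve the bed pressure a little and keep easing.

```bash
python3 -m jog '[[[-0.0003,0,0,0,0,0],[0,0,0,0,0,0],[0,0,0,0,0,0]]]'; python3 st.py
python3 -m jog '[[[0,0,-0.0005,0,0,0],[0,0,0,0,0,0],[0,0,0,0,0,0]]]'; python3 st.py
python3 -m jog '[[[0,0,-0.0005,0,0,0],[0,0,0,0,0,0],[0,0,0,0,0,0]]]'; python3 st.py
```

```text
time_s: 16.75
eef_pos: [0.5752, -0.1254, 0.0365]
tool_rot: [0.552, 0.442, -0.55, 0.444]
force: [3.8, -0.4, 6.0]
opening: 0.0354
t 16.75 rel bed TCP x -0.48 y -0.48 z -17.46 mm F stage x 3.78 y 0.42 z 6.04 open 0.0354 yaw -0.2164 down [ 0.0032 -0.0009 -1.    ] M [-0.0777 -0.8412  0.1268]
time_s: 17.05
eef_pos: [0.575, -0.1251, 0.0365]
tool_rot: [0.552, 0.442, -0.551, 0.444]
force: [2.7, -1.5, 6.7]
opening: 0.0351
t 17.05 rel bed TCP x -0.65 y -0.21 z -17.48 mm F stage x 2.98 y -0.84 z 6.74 open 0.0351 yaw -0.2166 down [ 0.0028 -0.0012 -1.    ] M [-0.1934 -0.7053  0.0339]
time_s: 17.35
eef_pos: [0.575, -0.1248, 0.0365]
tool_rot: [0.552, 0.442, -0.551, 0.444]
force: [3.1, -1.2, 5.1]
opening: 0.0354
t 17.35 rel bed TCP x -0.76 y 0.05 z -17.49 mm F stage x 3.28 y -0.56 z 5.10 open 0.0354 yaw -0.2168 down [ 0.0025 -0.0014 -1.    ] M [-0.2068 -0.6038  0.1013]
```

```bash
python3 -m jog '[[[-0.0004,0.0006,0,0,0,0],[0,0,0,0,0,0],[0,0,0,0,0,0]]]'; python3 st.py
python3 -m jog '[[[-0.0002,0,-0.0004,0,0,0],[0,0,0,0,0,0],[0,0,0,0,0,0]]]'; python3 st.py
```

```text
time_s: 17.65
eef_pos: [0.575, -0.1244, 0.0365]
tool_rot: [0.551, 0.443, -0.551, 0.444]
force: [2.7, -0.4, 6.4]
opening: 0.0351
t 17.65 rel bed TCP x -0.88 y 0.43 z -17.48 mm F stage x 2.77 y 0.15 z 6.41 open 0.0351 yaw -0.2164 down [ 0.0013 -0.0008 -1.    ] M [-0.1585 -0.5667  0.0545]
time_s: 17.95
eef_pos: [0.5749, -0.1243, 0.0365]
tool_rot: [0.551, 0.443, -0.551, 0.443]
force: [2.7, -3.7, 5.7]
opening: 0.0352
t 17.95 rel bed TCP x -0.97 y 0.56 z -17.45 mm F stage x 3.39 y -3.03 z 5.75 open 0.0352 yaw -0.2167 down [ 0.001  -0.0009 -1.    ] M [-0.6924 -0.8592  0.015 ]
```

The y-force turned to −3 N at y ≈ 0.5, so the slide has met the edge, where vision predicted. My earlier x corrections, made against the pad's friction, now leave it 0.7–1 mm to −x. I'll bring it back and relieve the push.

```bash
python3 -m jog '[[[-0.0003,0.0008,0.0003,0,0,0],[0,0,0,0,0,0],[0,0,0,0,0,0]]]'; python3 st.py
python3 -m jog '[[[0,0.0005,0,0,0,0],[0,0,0,0,0,0],[0,0,0,0,0,0]]]'; python3 st.py
```

```text
time_s: 18.25
eef_pos: [0.5749, -0.1243, 0.0365]
tool_rot: [-0.551, -0.443, 0.551, -0.443]
force: [1.6, -3.2, 3.7]
opening: 0.0352
t 18.25 rel bed TCP x -0.96 y 0.56 z -17.48 mm F stage x 2.30 y -2.81 z 3.75 open 0.0352 yaw -0.2164 down [-0.0004 -0.0004 -1.    ] M [-0.6914 -0.4951  0.0273]
time_s: 18.55
eef_pos: [0.5749, -0.1243, 0.0365]
tool_rot: [-0.551, -0.443, 0.551, -0.443]
force: [0.9, -1.7, 5.9]
opening: 0.0351
t 18.55 rel bed TCP x -0.95 y 0.54 z -17.48 mm F stage x 1.23 y -1.42 z 5.85 open 0.0351 yaw -0.2164 down [-0.0012 -0.0004 -1.    ] M [-0.5979 -0.1211 -0.0226]
```

```bash
python3 -m jog '[[[-0.0004,0.0005,0,0,0,0],[0,0,0,0,0,0],[0,0,0,0,0,0]]]'; python3 st.py
python3 -m jog '[[[-0.0002,0.0006,0,0,0,0],[0,0,0,0,0,0],[0,0,0,0,0,0]]]'; python3 st.py
python3 -m jog '[[[0,0.0005,0,0,0,0],[0,0,0,0,0,0],[0,0,0,0,0,0]]]'; python3 st.py
```

```text
time_s: 18.85
eef_pos: [0.5749, -0.1243, 0.0365]
tool_rot: [-0.55, -0.444, 0.552, -0.443]
force: [-2.3, -3.1, 3.8]
opening: 0.0353
t 18.85 rel bed TCP x -0.97 y 0.57 z -17.48 mm F stage x -1.59 y -3.52 z 3.83 open 0.0353 yaw -0.2162 down [-0.0022 -0.0002 -1.    ] M [-0.5754  0.4799  0.0317]
time_s: 19.15
eef_pos: [0.575, -0.1243, 0.0366]
tool_rot: [-0.55, -0.444, 0.552, -0.442]
force: [-4.7, -2.0, 3.0]
opening: 0.035
t 19.15 rel bed TCP x -0.90 y 0.55 z -17.44 mm F stage x -4.17 y -2.92 z 3.03 open 0.0350 yaw -0.2161 down [-0.0032 -0.0001 -1.    ] M [-0.4959  0.951   0.0968]
time_s: 19.45
eef_pos: [0.575, -0.1243, 0.0365]
tool_rot: [-0.55, -0.444, 0.552, -0.442]
force: [-6.8, -2.5, 4.4]
opening: 0.0351
t 19.45 rel bed TCP x -0.90 y 0.53 z -17.46 mm F stage x -6.08 y -3.92 z 4.42 open 0.0351 yaw -0.2159 down [-0.0041 -0.0001 -1.    ] M [-0.48    1.2839  0.0437]
```

Friction at the jaw holds x. I'll back off about 2 mm, centre it, and ease in again.

```bash
python3 -m jog '[[[0,0,0.001,0,0,0],[0,-0.0004,0.001,0,0,0],[0,0,0.0005,0,0,0],[0,0,0,0,0,0],[0,0,0,0,0,0]]]'; python3 st.py
python3 -m jog '[[[0,0,0.0005,0,0,0],[0,0,0.0005,0,0,0],[0,0,0,0,0,0],[0,0,0,0,0,0]]]'; python3 st.py
```

```text
time_s: 19.95
eef_pos: [0.5762, -0.1259, 0.037]
tool_rot: [0.551, 0.444, -0.551, 0.443]
force: [-1.7, 4.0, -0.4]
opening: 0.0349
t 19.95 rel bed TCP x 0.68 y -0.77 z -17.00 mm F stage x -2.56 y 3.57 z -0.44 open 0.0349 yaw -0.2155 down [-0.0002  0.0009 -1.    ] M [ 0.8274  0.2704 -0.1535]
time_s: 20.35
eef_pos: [0.576, -0.1277, 0.0372]
tool_rot: [-0.551, -0.443, 0.551, -0.443]
force: [0.1, 4.1, -1.8]
opening: 0.0354
t 20.35 rel bed TCP x 0.79 y -2.54 z -16.84 mm F stage x -0.80 y 3.99 z -1.80 open 0.0354 yaw -0.2162 down [-0.0001  0.0001 -1.    ] M [ 0.9438  0.2425 -0.1464]
```

```bash
python3 -m jog '[[[0,-0.0005,0,0,0,0],[0.0002,0,-0.0005,0,0,0],[0.0002,0,-0.0005,0,0,0],[0,0,0,0,0,0],[0,0,0,0,0,0]]]'; python3 st.py
python3 - <<'E'
from st import *
import cv2
im=env.camera("wrist"); cv2.imwrite("pics/w6.png",cv2.resize(im[120:320,240:400,::-1],None,fx=3,fy=3,interpolation=cv2.INTER_CUBIC)); rep()
E
```

```text
time_s: 20.85
eef_pos: [0.5762, -0.1267, 0.037]
tool_rot: [0.551, 0.443, -0.551, 0.443]
force: [0.9, 3.5, -0.1]
opening: 0.0353
t 20.85 rel bed TCP x 0.77 y -1.51 z -16.98 mm F stage x 0.15 y 3.58 z -0.12 open 0.0353 yaw -0.2160 down [ 0.0008 -0.0002 -1.    ] M [ 0.7095 -0.2381 -0.0754]
t 20.9 rel bed TCP x 0.75 y -1.52 z -17.02 mm F stage x 1.12 y 2.24 z -0.29 open 0.0351 yaw -0.2160 down [ 0.0008 -0.0002 -1.    ] M [ 0.6914 -0.2479 -0.0101]
```

View pics/w6.png

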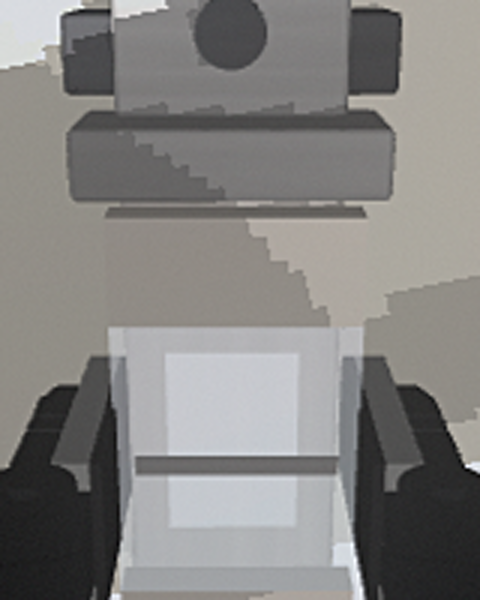

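The slide mid is at column 236 and the jaw mid at 231, so the slide is 0.7 mm to +x. I'll trim x and ease in again.

```bash
python3 -m jog '[[[0,-0.0007,0,0,0,0],[0,0,0,0,0,0],[0,0,-0.0005,0,0,0],[0,0,0,0,0,0]]]'; python3 st.py
python3 -m jog '[[[0,0,-0.0005,0,0,0],[0,0,0,0,0,0],[0,0,0,0,0,0]]]'; python3 st.py
```

```text
time_s: 21.3
eef_pos: [0.5754, -0.126, 0.0369]
tool_rot: [0.551, 0.443, -0.551, 0.443]
force: [2.5, 3.1, -0.8]
opening: 0.0351
t 21.3 rel bed TCP x -0.12 y -0.97 z -17.06 mm F stage x 1.80 y 3.55 z -0.83 open 0.0351 yaw -0.2161 down [ 0.0005 -0.0001 -1.    ] M [ 0.5682 -0.5244  0.0351]
time_s: 21.6
eef_pos: [0.5754, -0.1255, 0.0369]
tool_rot: [0.551, 0.443, -0.551, 0.443]
force: [2.7, 3.4, -0.1]
opening: 0.0354
t 21.6 rel bed TCP x -0.28 y -0.50 z -17.14 mm F stage x 1.94 y 3.87 z -0.06 open 0.0354 yaw -0.2161 down [ 0.0002 -0.0001 -1.    ] M [ 0.4721 -0.4219  0.0647]
```

```bash
python3 -m jog '[[[0.0002,0.0004,-0.0003,0,0,0],[0,0,0,0,0,0],[0,0,0,0,0,0]]]'; python3 st.py
python3 -m jog '[[[0.0001,0,-0.0004,0,0,0],[0,0,0,0,0,0],[0,0,0,0,0,0]]]'; python3 st.py
python3 -m jog '[[[0,0,-0.0003,0,0,0],[0,0,0,0,0,0],[0,0,0,0,0,0]]]'; python3 st.py
```

```text
time_s: 21.9
eef_pos: [0.5755, -0.1253, 0.0366]
tool_rot: [-0.551, -0.443, 0.551, -0.443]
force: [0.0, 2.8, 2.1]
opening: 0.0352
t 21.9 rel bed TCP x -0.16 y -0.31 z -17.41 mm F stage x -0.60 y 2.78 z 2.06 open 0.0352 yaw -0.2162 down [-0.0004 -0.0001 -1.    ] M [ 0.5538 -0.135  -0.0167]
time_s: 22.2
eef_pos: [0.5757, -0.125, 0.0366]
tool_rot: [-0.551, -0.443, 0.551, -0.443]
force: [0.2, 1.8, 4.3]
opening: 0.0356
t 22.2 rel bed TCP x -0.09 y 0.06 z -17.44 mm F stage x -0.23 y 1.82 z 4.29 open 0.0356 yaw -0.2162 down [-0.0002 -0.0002 -1.    ] M [ 0.4059  0.0315 -0.0425]
time_s: 22.5
eef_pos: [0.5758, -0.1246, 0.0365]
tool_rot: [-0.551, -0.443, 0.551, -0.443]
force: [-1.3, 2.2, 5.8]
opening: 0.0352
t 22.5 rel bed TCP x -0.02 y 0.43 z -17.47 mm F stage x -1.77 y 1.90 z 5.83 open 0.0352 yaw -0.2161 down [-0.0001 -0.0001 -1.    ] M [ 0.3934  0.0771 -0.0497]
```

```bash
python3 -m jog '[[[-0.0002,0,-0.0002,0,0,0],[0,0,0,0,0,0],[0,0,0,0,0,0]]]'; python3 st.py
python3 -m jog '[[[-0.0001,0,-0.0003,0,0,0],[0,0,0,0,0,0],[0,0,0,0,0,0]]]'; python3 st.py
python3 -m jog '[[[0,0,-0.0003,0,0,0],[0,0,0,0,0,0],[0,0,0,0,0,0]]]'; python3 st.py
```

```text
time_s: 22.8
eef_pos: [0.5758, -0.1245, 0.0366]
tool_rot: [-0.551, -0.443, 0.551, -0.443]
force: [-0.8, 1.4, 1.2]
opening: 0.0354
t 22.8 rel bed TCP x -0.00 y 0.54 z -17.44 mm F stage x -1.07 y 1.23 z 1.24 open 0.0354 yaw -0.2162 down [-0.0002 -0.0001 -1.    ] M [ 0.3533 -0.064  -0.0059]
time_s: 23.1
eef_pos: [0.5758, -0.1246, 0.0367]
tool_rot: [-0.551, -0.443, 0.551, -0.443]
force: [0.7, -0.4, -1.0]
opening: 0.0351
t 23.1 rel bed TCP x 0.01 y 0.50 z -17.35 mm F stage x 0.78 y -0.19 z -1.00 open 0.0351 yaw -0.2164 down [-0.0002 -0.0004 -1.    ] M [-0.0688 -0.157  -0.0298]
time_s: 23.4
eef_pos: [0.5758, -0.1245, 0.0366]
tool_rot: [-0.551, -0.443, 0.551, -0.443]
force: [0.8, -3.6, -2.6]
opening: 0.0352
t 23.4 rel bed TCP x -0.03 y 0.54 z -17.35 mm F stage x 1.59 y -3.38 z -2.55 open 0.0352 yaw -0.2166 down [-0.0004 -0.0007 -1.    ] M [-0.5686 -0.142  -0.0053]
```

y stopped at 0.54 with −3.4 N, so the slide is flush against the edge with x centred. I'll settle it in z, then release.

```bash
python3 -m jog '[[[0.0002,0,0.0001,0,0,0],[0,0,0,0,0,0],[0,0,0,0,0,0]]]'; python3 st.py
python3 -m jog '[[[0,0,0,0,0,0],[0,0,0,0,0,0],[0,0,0,0,0,0],[0,0,0,0,0,0],[0,0,0,0,0,0]]]' -0.2; python3 st.py
python3 -m jog '[[[0,0,0,0,0,0],[0,0,0,0,0,0],[0,0,0,0,0,0],[0,0,0,0,0,0]]]'; python3 st.py
```

```text
time_s: 23.7
eef_pos: [0.5759, -0.1245, 0.0366]
tool_rot: [-0.551, -0.443, 0.551, -0.443]
force: [-0.9, -4.0, 0.5]
opening: 0.0354
t 23.7 rel bed TCP x 0.00 y 0.58 z -17.39 mm F stage x 0.02 y -4.10 z 0.53 open 0.0354 yaw -0.2165 down [-0.0003 -0.0007 -1.    ] M [-0.8695  0.1342  0.0281]
time_s: 24.2
eef_pos: [0.5761, -0.1236, 0.0366]
tool_rot: [0.551, 0.443, -0.551, 0.443]
force: [0.3, -0.2, -0.7]
opening: 0.0516
t 24.2 rel bed TCP x 0.04 y 1.44 z -17.36 mm F stage x 0.33 y -0.09 z -0.68 open 0.0516 yaw -0.2158 down [ 0.0001  0.0002 -1.    ] M [ 0.0334 -0.0175  0.0803]
time_s: 24.6
eef_pos: [0.576, -0.1239, 0.0366]
tool_rot: [-0.551, -0.443, 0.551, -0.443]
force: [0.5, 0.1, -0.4]
opening: 0.0512
t 24.6 rel bed TCP x 0.03 y 1.15 z -17.40 mm F stage x 0.48 y 0.21 z -0.41 open 0.0512 yaw -0.2161 down [-0. -0. -1.] M [ 0.0132 -0.048   0.0229]
```

Released with no residual force. I'll raise straight up and look.

```bash
python3 -m jog '[[[-0.005,0,0,0,0,0],[-0.01,0,0,0,0,0],[-0.02,0,0,0,0,0],[-0.03,0,0,0,0,0],[-0.03,0,0,0,0,0]]]'
python3 -m jog '[[[-0.03,0,0.015,0,0,0],[-0.03,0,0.015,0,0,0],[0,0,0.02,0,0,0],[0,0,0,0,0,0],[0,0,0,0,0,0]]]'
python3 - <<'E'
from st import *
import cv2
im=env.camera("wrist"); i=env.camera_info("wrist"); np.savez("w7.npz",**i); rep()
cv2.imwrite("pics/w7f.png",im[:,:,::-1])
p=[proj(i,o-X*.002-Y*.0015+Z+[0,0,.054]) for Z in (0*X,)][0]; print(p)
u,v=int(p[0])-62,int(p[1])-75
u=max(u,0);v=max(v,0); print(u,v)
a=cv2.resize(im[v:v+150,u:u+125,::-1],(500,600),interpolation=cv2.INTER_CUBIC)
s=env.camera("side"); b=cv2.resize(s[140:215,262:337,::-1],(300,300),interpolation=cv2.INTER_CUBIC)
c=env.camera("scene"); d=cv2.resize(c[195:270,285:360,::-1],(300,300),interpolation=cv2.INTER_CUBIC)
cv2.imwrite("pics/m7.png",np.hstack([a,np.vstack([b,d])]))
cv2.imwrite("pics/scene7.png",c[:,:,::-1])
E
```

```text
time_s: 25.1
eef_pos: [0.5758, -0.1237, 0.1333]
tool_rot: [0.551, 0.443, -0.551, 0.443]
force: [0.8, -0.5, 0.1]
opening: 0.0513
time_s: 25.6
eef_pos: [0.5651, -0.1727, 0.192]
tool_rot: [0.551, 0.443, -0.551, 0.443]
force: [-0.4, 1.5, -0.5]
opening: 0.0511
t 25.65 rel bed TCP x -0.43 y -48.01 z 137.64 mm F stage x 0.96 y -0.04 z -0.12 open 0.0512 yaw -0.2156 down [-0.0003  0.0006 -1.    ] M [0.048  0.0154 0.0524]
[319.1419 134.268 ]
257 59
```

View pics/m7.png

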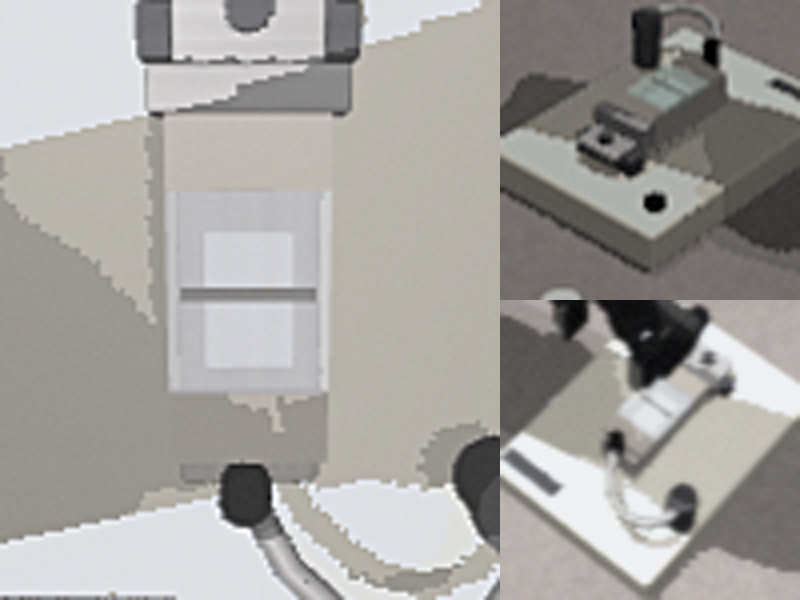

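The slide lies flush against the jaw (row 112) and straight. Its mid is at column 248 against 248.5 for the jaw, and the pad presses its other end at (245,490). The gripper is well clear, so I'm handing in.

```bash
python3 -c "
from bench import env
print(env.job_done(), env.state()['time_s'])"
```

```text
the job is handed in; nothing more can be done
the job is handed in; nothing more can be done
```

The slide is loaded and clamped in the white stand's holder, and the job is handed in at about 26 s of the 72 s allowed.

**What I did:** I gripped the slide by its long edges (35 N setting) and drew the sprung arm back about 22 mm with one end. I then lowered it until I felt the bed and eased it along to the stop edge before letting go.

**Checks before letting go:** The edge was felt at the same spot on both approaches, within about 0.1 mm and about where the pictures put it. The y-force went from the spring's push to about −4 N at contact.

**Checks after letting go:** The last close-up shows the slide flush with the edge, straight, and centred to about 0.2 mm, with the pad on its other end. There was no leftover force and the gripper was clear.

**What went less smoothly:**
- **Second approach:** On the first contact the slide sat up to 1 mm off centre. I tried to shift it while it touched the edge (about 6 N sideways), but it did not move. I backed off about 3 mm, re-centred and eased in again.
- **Bed pressure:** The slide rubbed along the bed with 5–7 N of downward force for part of the way, more than I intended.
- **Not checked:** I did not compare the other objects before and after. No unexpected contact showed in the force readings.

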